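Find the loose clamp bolt of the loupe rail and hold its cap open

ROBOT

A 7-joint arm with a two-finger parallel gripper is mounted at the origin on a cart in front of the work surface, level with it; the furniture and walls round the work are solid. World frame = base frame: x ahead of the robot, y to its left, z up, the work surface at z = 0. Lengths are in m, angles in degrees, forces in N, time in s.
With the tool pointing down it reaches from about 0.425 to 0.875 m from the base axis. Payload 4.7 kg.
Tool frame: the origin (TCP) lies on the centre line of the jaws, within the pads' length; the fingertips stand 25 mm ahead of it and the grasp point (between the pads) lies 6 mm ahead of it; z points along the fingers, y is the direction in which the jaws open and shut (so a half turn about z gives the same grasp; the last joint's range is limited). The gripper opens to 87 mm and grips with 3 to 60 N. Pads are 19 mm wide; open, the fingers measure 117 mm over their backs; the gripper's body (75 mm by 190 mm) begins 51 mm behind the grasp point.
Start: joints at [75.98, 18.392, -4.016, 83.108, 1.295, 78.541, -3.26], TCP at [0.166, -0.628, 0.248] pointing down, gripper open.
Joint ranges: [-163.93, 163.93], [-17.29, 119.83], [-79.2, 71.16], [3.27, 140.29], [-89.18, 269.18], [5.43, 117.66], [-154.24, 154.24]. Speed limits (degrees/s): [147.25, 147.25, 180, 180, 180, 180, 180].

INTERFACE

Orientations are given as [roll, pitch, yaw] about the fixed x, y, z axes, in that order (R = Rz(yaw) Ry(pitch) Rx(roll)).
In Python, from cell import env gives the robot as it stands.
- The arm moves only by the shell command python3 -m creep 'ROWS' [OPENING] [FORCE]. ROWS is JSON, a list of rows, each an object of numbers: "tx", "ty", "tz": the shift along the tool's x, y, z in m; "rx", "ry", "rz": the turn, a rotation vector about the tool's x, y, z in degrees. In form: [{"tx": .., "ty": .., "tz": .., "rx": .., "ry": .., "rz": ..}, ...]. A call has 1 to 20 rows; each row shifts and turns the commanded pose from where the row before left it, along the tool's axes as they then stand; what a row does not reach is not made up. A row lasts 1/8 s, in which the tool goes at most 62.5 mm and 10.7 degrees, less where a joint would pass 70% of its speed; a pose out of reach is approached as far as the arm can. A call is refused whole if a number of a shift passes 0.0625 or a number of a turn 10.7, either way. A call with a gripper value outside its range is refused whole. OPENING is the finger opening in m, from 0 to 0.087, set as the call begins (- or left out, the last holds). The fingers move at their own pace and stop on an object; FORCE is the grip in N (left out, the last holds). Time passes only in rows, so rows that do not move let the fingers close. It gives the time, the measured TCP pose, the force and the opening at its end, in the units of the state.
- env.get_obs(): the state, without advancing time (a new reading comes with each control period).
- env.read_camera(name): name is "scene" or "top" or "wrist"; returns a dict with "pixels" (384x512x3 uint8, red, green, blue), "intrinsics" (3x3 intrinsics, pixels), "R" (3x3) and "t" (3): a world point X has camera coordinates R X + t. Camera axes: x right, y down, z forward; pixel columns grow to the right and rows downward; lengths in m; the calibration is good to about 2 mm. A picture is of the moment at which its call begins. There is no depth.
- env.sign_off(): hands the job in, once; it reports no verdict.
The state is a dict: "time_s": time; "qpos": joint angles; "joint_velocities": joint speeds; "effort": joint torques, N m; "tool_pos": TCP position; "tool_rot": TCP orientation; "force": force on the tool from outside, world axes, zero at the start; "wrist_torque": the same for the moment, N m; "grip_width": finger opening in m.
Only numpy, scipy, OpenCV 4.12 (cv2) and the standard library are available. Lean on these libraries where they do the work, as an engineer would, in place of code of your own. Each camera call takes 0.05 s, during which the arm holds its last target.

TASK

The loupe rail rattles: one of its three clamp bolts sits in a stripped thread. First lock the loupe carriage where it stands by turning its clamp knob clockwise to the stop, then tap down on the bolt heads to find the one that gives, and lift that clamp's hinged cap by its blue tab until it stands well open, about 45 degrees or more. Finish while still holding the cap open, so that I can get at the thread; do not let go, and leave the things around the rail where they are.

Things in the scene. Friction and masses are not known exactly. Their poses are not given: they have to be found in the camera images.
- rail_rig: Inspection rail, fixed: grey base plate 450 mm long (along y), x from -48 to +140 mm, top 10 mm above the table. A 16 mm steel bar along y, axis 38 mm above the table, is held by three look-alike hinged clamps at y = +170 (a, left), 0 (b) and -170 mm (c, right). Origin: on the table under the bar at clamp b; x points away from the robot, from lift tabs to hinges; z up
- cap_a (a joint): Hinge of the left clamp's cap, rad: 0 = shut on the bar, grows as the tab side is lifted, stop at 1.2. A 20 mm wide steel strap, 100 g, on a block 26 mm wide; a weak spring and its weight shut it again, about 1 N at the tab. A tight bolt keeps its cap shut; with the loose bolt it lifts freely, bolt and all
- hinge_a (a point): On the hinge axis of the left cap (axis along the rig's y), 32 mm behind the bar, 38 mm above the table; does not move as the cap turns
- tab_a (a point): Middle of the blue lift tab of the left cap, moves with it. It sticks out towards -x, 20 mm wide along y, 9 mm thick, free for 14 mm outwards and 18 mm inwards of this point, with only the base plate below; 87 mm from the hinge axis, 45.5 mm above the table when shut. Can be pinched from above across its width
- bolt_a (a joint): How far the left bolt is pushed down into its cap, m: 0 at rest, 0.005 at most. A tight bolt does not move; the one loose bolt, held up by a spring so that it looks like the others, sinks its full 5 mm under 1.5 to 2.5 N
- head_a (a point): Centre of the top face of the left bolt's round head (16 mm across, 9 mm high), which at rest is 64 mm above the table; 31 mm behind the tab point
- cap_b (a joint): Hinge of the middle clamp's cap, rad: 0 = shut on the bar, grows as the tab side is lifted, stop at 1.2. A 20 mm wide steel strap, 100 g, on a block 26 mm wide; a weak spring and its weight shut it again, about 1 N at the tab. A tight bolt keeps its cap shut; with the loose bolt it lifts freely, bolt and all
- hinge_b (a point): On the hinge axis of the middle cap (axis along the rig's y), 32 mm behind the bar, 38 mm above the table; does not move as the cap turns
- tab_b (a point): Middle of the blue lift tab of the middle cap, moves with it. It sticks out towards -x, 20 mm wide along y, 9 mm thick, free for 14 mm outwards and 18 mm inwards of this point, with only the base plate below; 87 mm from the hinge axis, 45.5 mm above the table when shut. Can be pinched from above across its width
- bolt_b (a joint): How far the middle bolt is pushed down into its cap, m: 0 at rest, 0.005 at most. A tight bolt does not move; the one loose bolt, held up by a spring so that it looks like the others, sinks its full 5 mm under 1.5 to 2.5 N
- head_b (a point): Centre of the top face of the middle bolt's round head (16 mm across, 9 mm high), which at rest is 64 mm above the table; 31 mm behind the tab point
- cap_c (a joint): Hinge of the right clamp's cap, rad: 0 = shut on the bar, grows as the tab side is lifted, stop at 1.2. A 20 mm wide steel strap, 100 g, on a block 26 mm wide; a weak spring and its weight shut it again, about 1 N at the tab. A tight bolt keeps its cap shut; with the loose bolt it lifts freely, bolt and all
- hinge_c (a point): On the hinge axis of the right cap (axis along the rig's y), 32 mm behind the bar, 38 mm above the table; does not move as the cap turns
- tab_c (a point): Middle of the blue lift tab of the right cap, moves with it. It sticks out towards -x, 20 mm wide along y, 9 mm thick, free for 14 mm outwards and 18 mm inwards of this point, with only the base plate below; 87 mm from the hinge axis, 45.5 mm above the table when shut. Can be pinched from above across its width
- bolt_c (a joint): How far the right bolt is pushed down into its cap, m: 0 at rest, 0.005 at most. A tight bolt does not move; the one loose bolt, held up by a spring so that it looks like the others, sinks its full 5 mm under 1.5 to 2.5 N
- head_c (a point): Centre of the top face of the right bolt's round head (16 mm across, 9 mm high), which at rest is 64 mm above the table; 31 mm behind the tab point
- carriage (a joint): Loupe carriage on the bar between the left and middle clamps, m: position along the bar, grows to the left (rig +y), 0 at rig y = +85 mm, ends at +-0.03. A dark block 44 mm long and 46 mm wide, top 62 mm above the table; slides under about 2 N while unlocked
- carriage_knob (a joint): Clamp knob on top of the carriage, rad: about 0 = loose, with its wing along the bar; turning it clockwise seen from above makes it grow to the stop at 1.45, where the wing stands across the bar. Its cam brakes the carriage on the bar from about 0.7; at the stop it takes 8 N or more to push the carriage along. Turning takes up to 0.2 N m; it stays where it is left
- knob_grip (a point): Middle of the knob's black wing (11 mm thick, 40 mm long, standing from 72 to 94 mm above the table), on the knob's vertical axis, 84 mm above the table
- hake_brush: Bystander: flat hake brush with a wooden handle, 51x185x10 mm, lying left of the rig. Origin at the centre of its underside
- eraser: Bystander: eraser in a green and white sleeve, 23x52x13 mm, in front of the rig. Origin at the centre of its underside
- brass_weight: Bystander: round brass-coloured book weight with a knob, 49x49x49 mm, left of the rig. Origin at the centre of its underside
- reagent_bottle: Bystander: brown bottle with a blue cap, 62 mm across, 150 mm tall, right of the rig. Origin at the centre of its underside

How it is judged (in metres and radians):
On the way, in this order (a step that is already met when the one before it is completed fails the run):
1. the carriage is locked: its knob is turned clockwise to more than 1.2 rad (value of joint carriage_knob above 1.2 rad), for 0.2 s.
2. the loose bolt has been found: it is pressed down by more than 3 mm by the fingers (((value of joint bolt_a above 0.003 m and contact force between the fingers and cap_a above 0.5 N) or (value of joint bolt_b above 0.003 m and contact force between the fingers and cap_b above 0.5 N) or (value of joint bolt_c above 0.003 m and contact force between the fingers and cap_c above 0.5 N))), for 0.04 s.
3. the cap of the loose bolt is lifted by more than 0.6 rad and held by the fingers (((value of joint cap_a above 0.6 rad and contact force between the fingers and cap_a above 0.3 N) or (value of joint cap_b above 0.6 rad and contact force between the fingers and cap_b above 0.3 N) or (value of joint cap_c above 0.6 rad and contact force between the fingers and cap_c above 0.3 N))), for 0.2 s.
At the end, for the whole second after the job is handed in: The cap of the clamp with the loose bolt is held by the fingers, at rest, lifted by more than 0.6 rad (35 degrees); the carriage knob is still at more than 1.2 rad. The carriage stayed within 15 mm of where it stood, and each bystander within 30 mm (((value of joint cap_a above 0.6 rad and contact force between the fingers and cap_a above 0.3 N) or (value of joint cap_b above 0.6 rad and contact force between the fingers and cap_b above 0.3 N) or (value of joint cap_c above 0.6 rad and contact force between the fingers and cap_c above 0.3 N)) and value of joint carriage_knob above 1.2 rad and velocity of joint cap_a between -0.1 and 0.1 rad/s and velocity of joint cap_b between -0.1 and 0.1 rad/s and velocity of joint cap_c between -0.1 and 0.1 rad/s); the arm keeps its last pose, push and grip.
It fails at once if the carriage is pushed more than 15 mm along the bar (distance of knob_grip from where it was at the start of the episode above 0.015 m).
It fails at once if a bystander (brush, eraser, brass weight, brown bottle) is moved by more than 30 mm (distance of any of hake_brush, eraser, brass_weight, reagent_bottle from where it was at the start of the episode above 0.03 m).
It also fails if it takes over 58 s, if anything falls off the work surface, if the arm or the gripper's body presses on something with over 40 N, if the wrist force passes 120 N, or if a joint passes its speed limit or range.

## Working session

There is one attempt and no reset: what is moved stays moved. The work goes in short steps, Python scripts to look and compute and a shell command to move; the robot and the scene stay as the last step left them, time stands still between calls to the robot, and variables do not carry over. Pictures are saved under pics/ and viewed, and the job is handed in when it is done.

```bash
ls; mkdir -p pics; python3 - <<'E'
from cell import env
import cv2, numpy as np
o=env.get_obs()
print({k:np.round(v,3) for k,v in o.items()})
for n in ["scene","top","wrist"]:
    c=env.read_camera(n); cv2.imwrite(f"pics/{n}0.png",c["pixels"][:,:,::-1])
    print(n,np.round(c["intrinsics"],1).tolist(),np.round(c["R"],3).tolist(),np.round(c["t"],3).tolist())
E
```

```text
pics
{'time_s': np.float64(0.0), 'qpos': array([75.979, 18.439, -4.014, 83.175,  1.295, 78.543, -3.261]), 'joint_velocities': array([ 0.096, -0.024,  0.011,  0.013,  0.02 , -0.019, -0.018]), 'effort': array([ 1.0000e-03, -4.9128e+01, -4.0400e-01, -3.1253e+01, -6.4000e-02,
        4.4000e-02,  0.0000e+00]), 'tool_pos': array([ 0.166, -0.628,  0.246]), 'tool_rot': array([-1.79889e+02,  7.00000e-03,  1.48280e+01]), 'force': array([ 0.2  , -0.479,  0.653]), 'wrist_torque': array([-0.024,  0.015, -0.005]), 'grip_width': np.float64(0.087)}
scene [[391.5, 0.0, 259.8], [0.0, 391.5, 193.3], [0.0, 0.0, 1.0]] [[-0.758, -0.652, -0.011], [-0.398, 0.477, -0.784], [0.516, -0.59, -0.621]] [0.382, 0.276, 1.119]
top [[356.6, 0.0, 255.4], [0.0, 356.6, 197.7], [0.0, 0.0, 1.0]] [[-0.023, -1.0, 0.0], [-0.998, 0.022, -0.058], [0.058, -0.002, -0.998]] [0.003, 0.523, 1.366]
wrist [[298.1, 0.0, 255.5], [0.0, 298.1, 194.2], [0.0, 0.0, 1.0]] [[0.256, -0.967, -0.0], [-0.925, -0.245, 0.29], [-0.281, -0.074, -0.957]] [-0.65, -0.034, 0.389]
```

View pics/scene0.png

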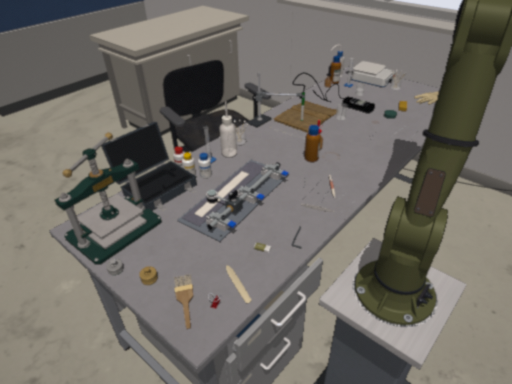

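View pics/top0.png

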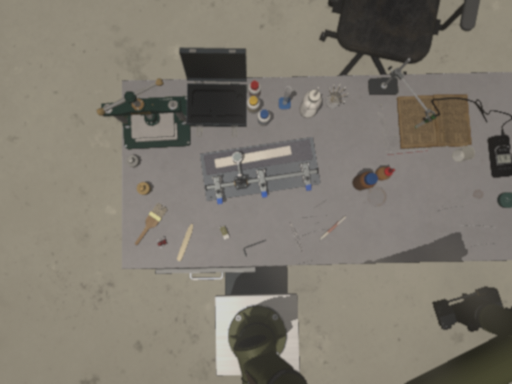

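View pics/wrist0.png

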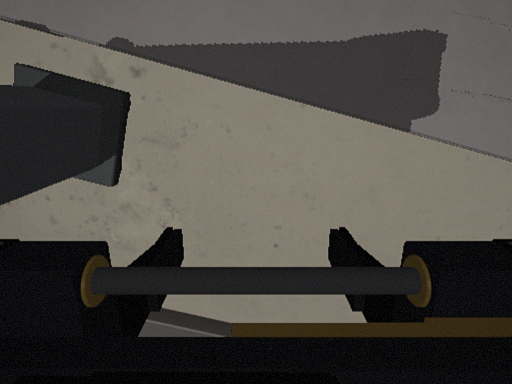

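The scene and top pictures show the rig. In the top view the blue tabs are at about (219,197), (264,189) and (310,181), and the carriage is near (241,181). The bottle is at (365,180), the eraser at (225,232), and the brush and weight are to the left. Next I measure the tabs and bolts.

```bash
cat > h.py <<'E'
from cell import env
import cv2, numpy as np
def ray(c,u,v,z):
    K,R,t=[np.array(c[k]) for k in("intrinsics","R","t")]
    C=-R.T@t; d=R.T@np.linalg.inv(K)@np.array([u,v,1.]); return C+d*(z-C[2])/d[2]
def proj(c,X):
    p=np.array(c["intrinsics"])@(np.array(c["R"])@np.array(X)+np.array(c["t"])); return p[:2]/p[2]
def blobs(c,lo,hi,amin=8):
    hsv=cv2.cvtColor(c["pixels"],cv2.COLOR_RGB2HSV); m=cv2.inRange(hsv,np.array(lo),np.array(hi))
    n,l,s,ce=cv2.connectedComponentsWithStats(m)
    return [(ce[i],s[i]) for i in range(1,n) if s[i][4]>=amin]
def crop(c,x0,y0,x1,y1,f,name):
    cv2.imwrite(name,cv2.resize(c["pixels"][y0:y1,x0:x1,::-1],None,fx=f,fy=f,interpolation=cv2.INTER_CUBIC))
E
python3 - <<'E'
from h import *
for n in["top","scene"]:
    c=env.read_camera(n)
    for ce,s in blobs(c,(108,150,60),(128,255,255)): print(n,np.round(ce,1),s,np.round(ray(c,*ce,0.048),4))
    if n=="top": crop(c,195,130,325,210,6,"pics/top_z.png")
    else: crop(c,175,155,300,240,6,"pics/scene_z.png")
E
```

```text
scene [284.4 172.6] [282 171   6   4  17] [ 0.5538 -0.204   0.048 ]
scene [260.2 196.1] [257 194   7   5  27] [ 0.5316 -0.036   0.048 ]
scene [231.6 223.7] [228 221   8   7  35] [0.5098 0.1325 0.048 ]
```

View pics/top_z.png

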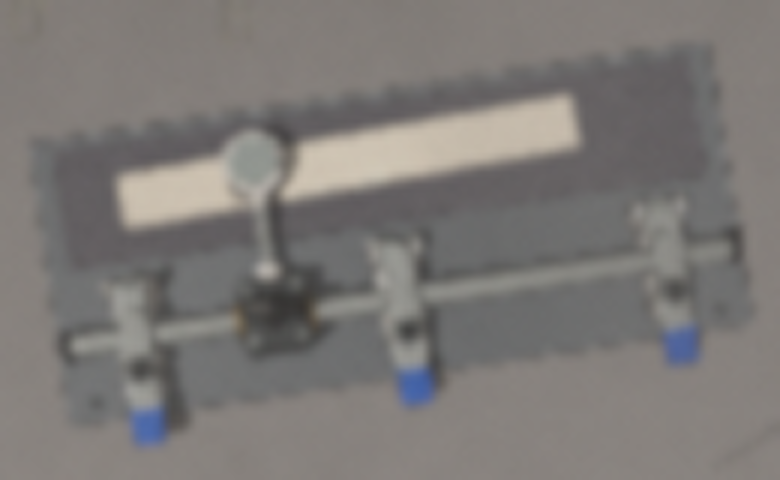

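View pics/scene_z.png

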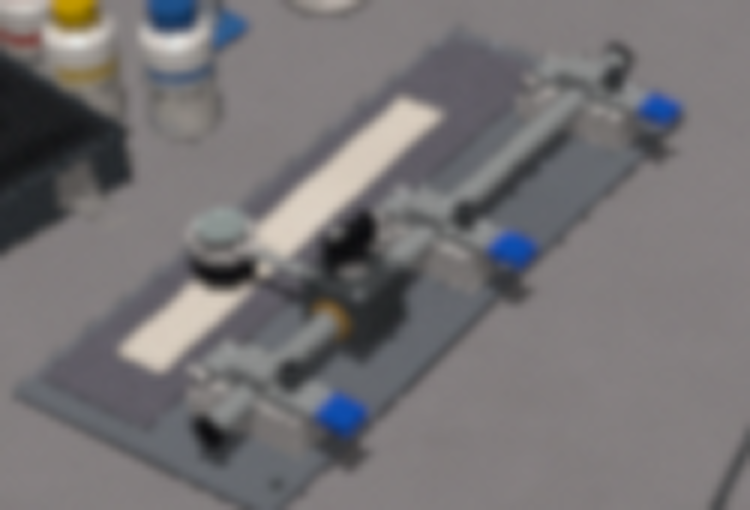

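```bash
python3 - <<'E'
from h import *
c=env.read_camera("top")
for ce,s in blobs(c,(100,110,60),(130,255,255),5): print(np.round(ce,1),s,np.round(ray(c,*ce,0.049),4))
E
```

```text
[283.  104.7] [280  99   9   9  31] [ 0.8756 -0.1225  0.049 ]
[263.8 113.6] [261 111   6   6  28] [ 0.8426 -0.048   0.049 ]
[370.8 178.5] [366 174  11  10  84] [ 0.5838 -0.4475  0.049 ]
[308.  187.2] [307 186   3   4  10] [ 0.556  -0.2084  0.049 ]
[264.1 193.9] [262 192   5   5  22] [ 0.5343 -0.0416  0.049 ]
[219.5 200.5] [218 199   4   4  16] [0.5132 0.1273 0.049 ]
```

```bash
python3 -m creep '[{"tx":0.058,"ty":-0.004,"rz":-5.5},{"tx":0.058,"ty":-0.004,"rz":-5.5},{"tx":0.058,"ty":-0.004,"rz":-5.5},{"tx":0.058,"ty":-0.004,"rz":-5.5},{"tx":0.058,"ty":-0.004,"rz":-5.5},{"tx":0.058,"ty":-0.004,"rz":-5.5},{"tx":0.058,"ty":-0.004,"rz":-5.5},{"tx":0.058,"ty":-0.004,"rz":-5.5},{"tx":0.058,"ty":-0.004,"rz":-5.5},{"tx":0.03,"ty":-0.004,"rz":-5.5},{}]' 0.06 20; python3 - <<'E'
from h import *
c=env.read_camera("wrist"); cv2.imwrite("pics/w1.png",c["pixels"][:,:,::-1]); np.save("w1.npy",c,allow_pickle=True)
o=env.get_obs(); print(o["tool_pos"],o["tool_rot"],o["qpos"])
for ce,s in blobs(c,(108,150,60),(128,255,255),30): print(np.round(ce,1),s,np.round(ray(c,*ce,0.05),4))
E
```

```text
[ 0.16631171 -0.62828624  0.24733588] [-1.79980848e+02  4.44035259e-03  1.48305070e+01] [75.97820896 18.40419184 -4.01640539 83.12026402  1.2963993  78.53992815
 -3.26093059]$[0]: bad value
```

View pics/w1.png

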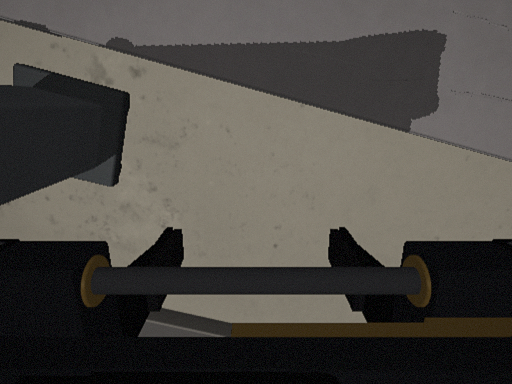

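The call was refused whole. Each row probably needs all six keys, so I'm writing them out in full.

```bash
python3 -m creep '[{"tx":0.058,"ty":-0.004,"tz":0,"rx":0,"ry":0,"rz":-5.5},{"tx":0.058,"ty":-0.004,"tz":0,"rx":0,"ry":0,"rz":-5.5},{"tx":0.058,"ty":-0.004,"tz":0,"rx":0,"ry":0,"rz":-5.5},{"tx":0.058,"ty":-0.004,"tz":0,"rx":0,"ry":0,"rz":-5.5},{"tx":0.058,"ty":-0.004,"tz":0,"rx":0,"ry":0,"rz":-5.5},{"tx":0.058,"ty":-0.004,"tz":0,"rx":0,"ry":0,"rz":-5.5},{"tx":0.058,"ty":-0.004,"tz":0,"rx":0,"ry":0,"rz":-5.5},{"tx":0.058,"ty":-0.004,"tz":0,"rx":0,"ry":0,"rz":-5.5},{"tx":0.058,"ty":-0.004,"tz":0,"rx":0,"ry":0,"rz":-5.5},{"tx":0.03,"ty":-0.004,"tz":0,"rx":0,"ry":0,"rz":-5.5},{"tx":0,"ty":0,"tz":0,"rx":0,"ry":0,"rz":0}]' 0.06 20; python3 - <<'E'
from h import *
c=env.read_camera("wrist"); cv2.imwrite("pics/w1b.png",c["pixels"][:,:,::-1])
o=env.get_obs(); print(o["tool_pos"],o["tool_rot"],o["qpos"])
for ce,s in blobs(c,(108,150,60),(128,255,255),30): print(np.round(ce,1),s,np.round(ray(c,*ce,0.05),4))
E
```

```text
time_s: 1.72
tool_pos: [0.5614, -0.2644, 0.2479]
tool_rot: [180.0, -0.1, 70.2]
force: [-0.4, 0.0, 0.3]
grip_width: 0.0602
[ 0.56025667 -0.26746479  0.24770365] [1.79984928e+02 3.13080845e-02 6.99077568e+01] [ 44.83989246  16.75880934 -26.78944481  86.82577042   7.66125906
  78.2165941   -2.62588805]
[235.1 130.1] [223 118  25  24 347] [ 0.5593 -0.2078  0.05  ]
```

View pics/w1b.png

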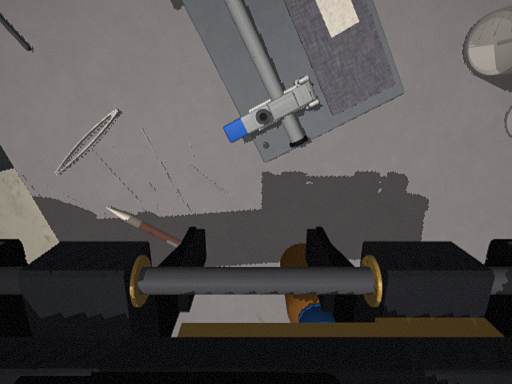

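The wrist view shows tab c at (235,130) and bolt head c at (264,117). I'll go on above the carriage.

```bash
python3 -m creep '[{"tx":0.053,"ty":-0.005,"tz":0,"rx":0,"ry":0,"rz":-4.6},{"tx":0.053,"ty":-0.005,"tz":0,"rx":0,"ry":0,"rz":-4.6},{"tx":0.053,"ty":-0.005,"tz":0,"rx":0,"ry":0,"rz":-4.6},{"tx":0.053,"ty":-0.005,"tz":0,"rx":0,"ry":0,"rz":-4.6},{"tx":0.053,"ty":-0.005,"tz":0,"rx":0,"ry":0,"rz":-4.6},{"tx":0.053,"ty":-0.005,"tz":0,"rx":0,"ry":0,"rz":-4.4},{"tx":0,"ty":0,"tz":0,"rx":0,"ry":0,"rz":0}]' 0.06 20; python3 - <<'E'
from h import *
c=env.read_camera("wrist"); cv2.imwrite("pics/w2.png",c["pixels"][:,:,::-1])
o=env.get_obs(); print(o["tool_pos"],o["tool_rot"],o["qpos"])
for ce,s in blobs(c,(108,150,60),(128,255,255),30): print(np.round(ce,1),s,np.round(ray(c,*ce,0.05),4))
crop(c,130,20,330,220,4,"pics/w2z.png")
E
```

```text
time_s: 2.65
tool_pos: [0.5774, 0.0514, 0.248]
tool_rot: [180.0, -0.1, 97.5]
force: [-0.4, 0.2, -0.1]
grip_width: 0.0598
[0.57805013 0.04775961 0.24776234] [1.79974360e+02 4.89234809e-02 9.72511190e+01] [ 27.22587401  13.4878954  -40.21793493  92.30200077   8.92789665
  77.44660997  -6.90508157]
[206.9  98.2] [197  89  21  20 381] [0.5161 0.1295 0.05  ]
[213.3 241.4] [205 234  17  16 263] [ 0.538  -0.0366  0.05  ]
```

View pics/w2.png

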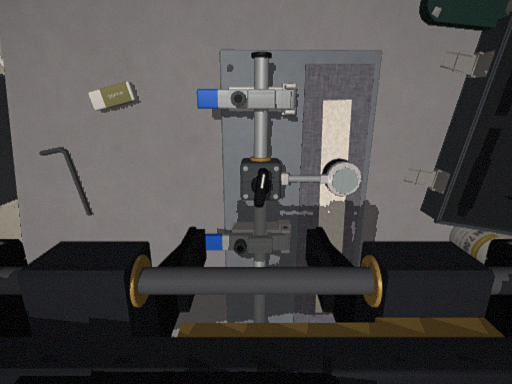

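View pics/w2z.png

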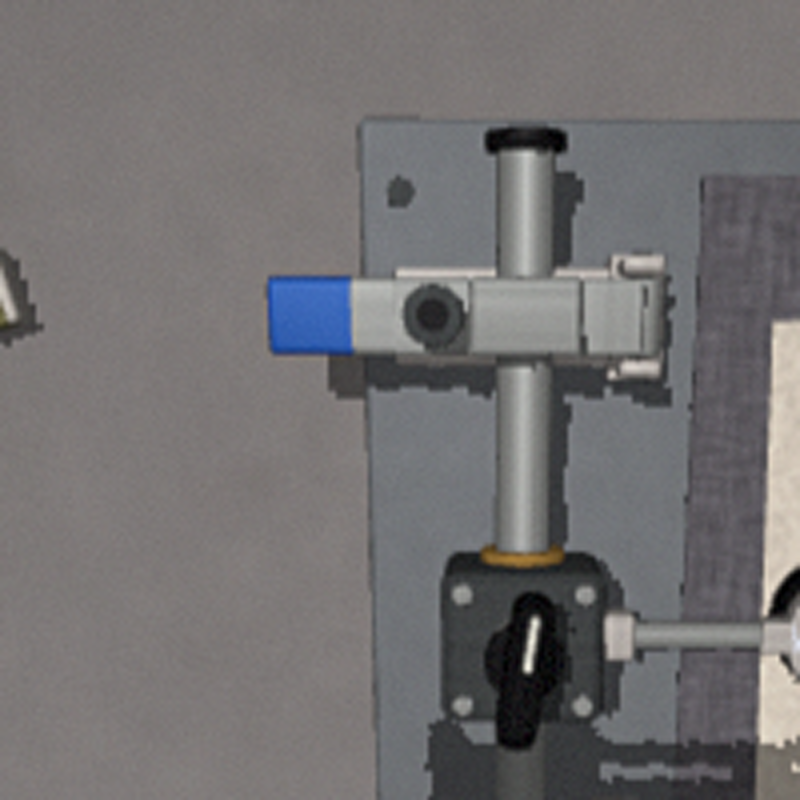

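```bash
python3 - <<'E'
from h import *
c=env.read_camera("wrist"); g=cv2.cvtColor(c["pixels"],cv2.COLOR_RGB2GRAY)
m=(g<22).astype(np.uint8); m[:150]=0;m[220:]=0;m[:,:235]=0;m[:,290:]=0
n,l,s,ce=cv2.connectedComponentsWithStats(m)
for i in range(1,n):
    if s[i][4]>20:
        pts=np.argwhere(l==i)[:,::-1].astype(np.float32); print(s[i],ce[i],cv2.minAreaRect(pts))
a=ray(c,206.9,98.2,.05);print(a)
# bolt heads, z=.064
for u,v in [(239,98.5),(240,245)]: print("head",ray(c,u,v,.064))
for u,v in [(261,54),(262.5,110)]: print("bar",ray(c,u,v,.046))
for u,v in [(269,168),(258,205),(265,182)]: print("knob",ray(c,u,v,.094))
E
```

```text
[251 164  20  40 354] [261.10169492 183.24293785] ((260.05169677734375, 183.12069702148438), (18.383838653564453, 38.067543029785156), 21.801406860351562)
[0.51716566 0.12566663 0.05      ]
head [0.55183884 0.12958052 0.064     ]
head [ 0.57123117 -0.03403338  0.064     ]
bar [0.56859216 0.17616805 0.046     ]
bar [0.57756949 0.12110946 0.046     ]
knob [0.59008881 0.0681108  0.094     ]
knob [0.58429554 0.02841473 0.094     ]
knob [0.58810889 0.05346041 0.094     ]
```

```bash
python3 - <<'E'
from h import *
for k in range(2):
    c=env.read_camera("wrist")
o=env.get_obs(); print(o["tool_pos"],o["tool_rot"],o["joint_velocities"].max())
for ce,s in blobs(c,(108,150,60),(128,255,255),30): print(np.round(ce,1),s,np.round(ray(c,*ce,0.05),4))
crop(c,225,140,305,220,8,"pics/w3z.png")
print(np.linalg.norm(np.array(c["R"])), -np.array(c["R"]).T@np.array(c["t"]))
for u,v,z in [(239,98.5,.064),(260.6,182.5,.062),(263,184.5,.094),(212,156.7,0.1)]: print(ray(c,u,v,z))
# loupe triangulation top vs scene
cs=env.read_camera("scene");ct=env.read_camera("top")
P=[np.array(x["intrinsics"])@np.c_[np.array(x["R"]),np.array(x["t"])] for x in(cs,ct)]
X=cv2.triangulatePoints(P[0],P[1],np.array([[212.],[195.]]),np.array([[237.3],[156.7]])); print("loupe",X[:3,0]/X[3,0])
E
```

```text
[0.57852146 0.04431083 0.24726436] [-1.79977577e+02  7.71476987e-02  9.69338083e+01] 0.2600854641305212
[205.7  91.1] [195  82  22  20 385] [0.5162 0.1295 0.05  ]
[213.3 236.6] [205 229  18  16 274] [ 0.5376 -0.037   0.05  ]
1.7320508075688807 [0.56999656 0.1240347  0.38280227]
[0.55263033 0.12634932 0.064     ]
[0.58575581 0.04083547 0.062     ]
[0.5868358  0.04737161 0.094     ]
[0.53458133 0.07029726 0.1       ]
loupe [0.68114421 0.05760257 0.03379958]
```

View pics/w3z.png

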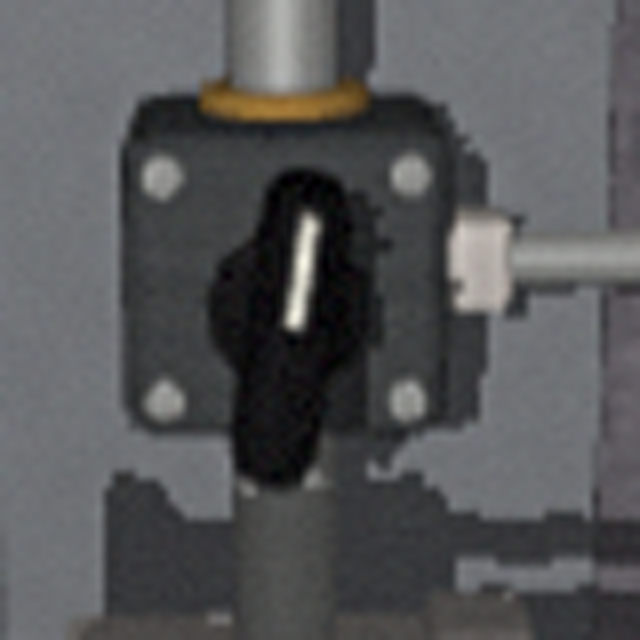

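```bash
python3 - <<'E'
from h import *
c=env.read_camera("wrist")
o=env.get_obs(); print(o["tool_pos"],o["tool_rot"],o["joint_velocities"].max(), o["time_s"])
for ce,s in blobs(c,(108,150,60),(128,255,255),30): print(np.round(ce,1),s,np.round(ray(c,*ce,0.05),4))
tab=np.array([.5161,.1295]);yaw=np.radians(7.3);rx=np.array([np.cos(yaw),np.sin(yaw)]);ry=np.array([-rx[1],rx[0]])
for u,v,z in [(260.7,175.9,.062),(261.8,180.8,.094),(264,111,.046),(262,49,.046)]:
    p=ray(c,u,v,z); d=p[:2]-tab; print(p,"rel tab_a blob in rig:",d@rx,d@ry)
for ends in [((294,328),(312,213))]:
    a,b=[ray(c,225+q[0]/8,140+q[1]/8,.094) for q in ends]; d=b-a; print("wing az",np.degrees(np.arctan2(d[1],d[0])))
for q in [(.5526,.1263)]: pass
# head a
crop(c,190,70,310,130,6,"pics/w4a.png")
E
```

```text
[0.57832506 0.04547455 0.24733231] [-1.79981256e+02  2.57922299e-02  9.70213358e+01] 0.07210512481578242 3.0
[205.7  92. ] [196  83  21  19 381] [0.5161 0.1292 0.05  ]
[213.3 236.9] [205 229  18  16 260] [ 0.5376 -0.0367  0.05  ]
[0.58475683 0.04891742 0.062     ] rel tab_a blob in rig: 0.057861133370091 -0.08865326861741472
[0.58500593 0.05158832 0.094     ] rel tab_a blob in rig: 0.05844759170046874 -0.08603566856187161
[0.57986171 0.11750108 0.046     ] rel tab_a blob in rig: 0.061720248437727096 -0.02000351963949367
[0.56982804 0.17815613 0.046     ] rel tab_a blob in rig: 0.059475018918553745 0.04143481116055664
wing az 88.71397078025856
```

View pics/w4a.png

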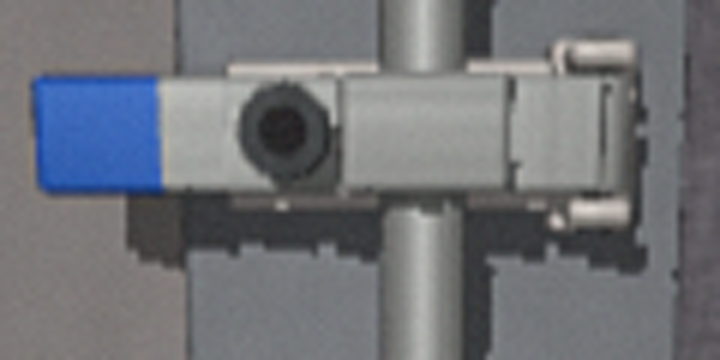

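The blue tab centre sits about 58 mm in front of the bar, so tab_a lies 3 mm inward of it, as specified. The knob axis is near (0.585, 0.050), and the wing is turned about 8° clockwise. I'll go down over it.

```bash
python3 -m creep '[{"tx":0.0037,"ty":0.0072,"tz":0.03,"rx":0,"ry":0,"rz":4.3},{"tx":0,"ty":0,"tz":0.04,"rx":0,"ry":0,"rz":4},{"tx":0,"ty":0,"tz":0.03,"rx":0,"ry":0,"rz":0},{"tx":0,"ty":0,"tz":0.01,"rx":0,"ry":0,"rz":0},{"tx":0,"ty":0,"tz":0,"rx":0,"ry":0,"rz":0},{"tx":0,"ty":0,"tz":0,"rx":0,"ry":0,"rz":0}]' 0.05 20; python3 - <<'E'
from h import *
c=env.read_camera("wrist")
o=env.get_obs(); print(o["tool_pos"],o["tool_rot"],o["force"])
cv2.imwrite("pics/w5.png",c["pixels"][:,:,::-1])
c=env.read_camera("scene"); crop(c,160,120,320,240,5,"pics/s5.png")
E
```

```text
time_s: 3.75
tool_pos: [0.5857, 0.0522, 0.139]
tool_rot: [179.9, -0.0, 88.9]
force: [0.2, -0.2, -0.5]
grip_width: 0.0501
[0.58571256 0.05225528 0.13908424] [1.79852358e+02 1.43085390e-03 8.89177343e+01] [-0.83916932  0.28386178 -0.45282123]
```

View pics/w5.png

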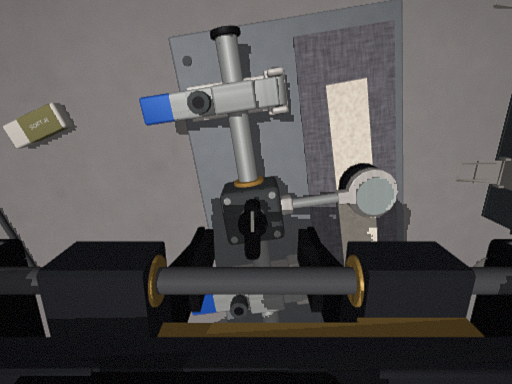

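View pics/s5.png

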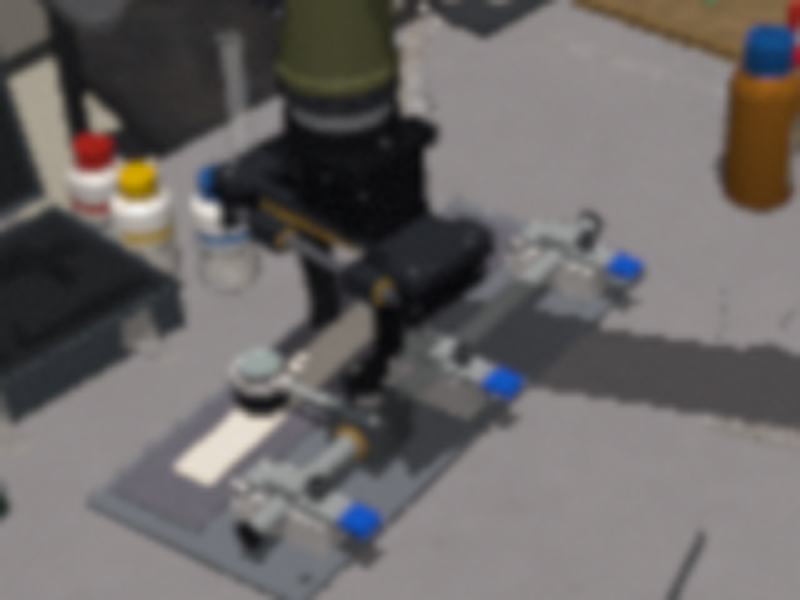

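The wing now stands vertical in the wrist picture at column 253, rows 200–258, between the fingers and so parallel to the pads. Checking its position once more.

```bash
python3 - <<'E'
from h import *
c=env.read_camera("wrist")
o=env.get_obs(); print(o["tool_pos"],o["tool_rot"])
crop(c,200,160,310,280,6,"pics/w6z.png")
for u,v in [(253,200),(253,229),(252,258)]: print(ray(c,u,v,.094))
print(proj(c,[*o["tool_pos"][:2],.094]))
E
```

```text
[0.58545775 0.05222348 0.13877449] [1.79879292e+02 8.65017509e-03 8.89212235e+01]
[0.58569759 0.07335381 0.094     ]
[0.58527872 0.05334613 0.094     ]
[0.5841564  0.03208482 0.094     ]
[253.30801917 230.57058227]
```

View pics/w6z.png

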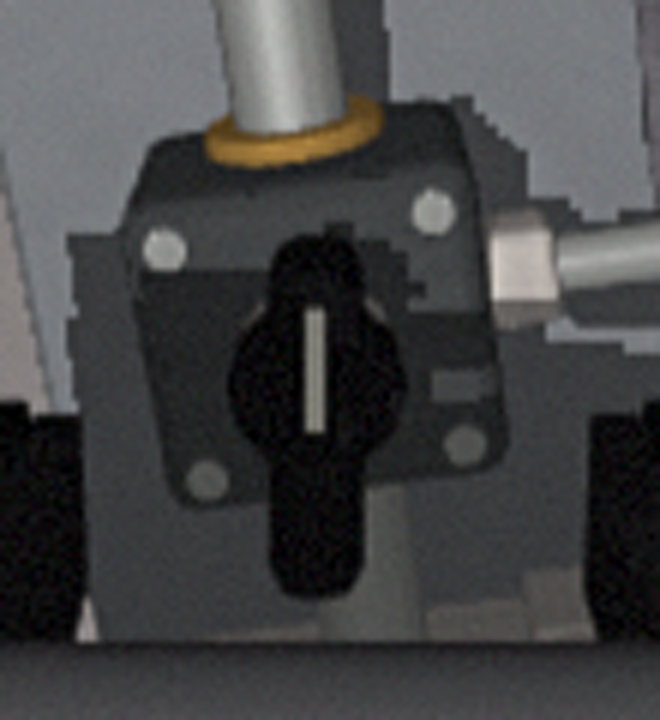

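The wing is centred under the tool. I'll go down and grip it.

```bash
python3 -m creep '[{"tx":0,"ty":0,"tz":0.02,"rx":0,"ry":0,"rz":0},{"tx":0,"ty":0,"tz":0.018,"rx":0,"ry":0,"rz":0},{"tx":0,"ty":0,"tz":0,"rx":0,"ry":0,"rz":0}]' 0.05 50; python3 -m creep '[{"tx":0,"ty":0,"tz":0,"rx":0,"ry":0,"rz":0},{"tx":0,"ty":0,"tz":0,"rx":0,"ry":0,"rz":0},{"tx":0,"ty":0,"tz":0,"rx":0,"ry":0,"rz":0},{"tx":0,"ty":0,"tz":0,"rx":0,"ry":0,"rz":0}]' 0 50
```

```text
time_s: 4.28
tool_pos: [0.5828, 0.0519, 0.0967]
tool_rot: [-179.7, 0.0, 88.9]
force: [-0.4, -0.1, -0.0]
grip_width: 0.05
time_s: 4.78
tool_pos: [0.5837, 0.0522, 0.0997]
tool_rot: [-179.9, 0.0, 88.9]
force: [-4.1, 0.2, 3.9]
grip_width: 0.0185
```

```bash
python3 -m creep '[{"tx":0,"ty":0,"tz":0,"rx":0,"ry":0,"rz":0},{"tx":0,"ty":0,"tz":0,"rx":0,"ry":0,"rz":0},{"tx":0,"ty":0,"tz":0,"rx":0,"ry":0,"rz":0}]' 0 50
```

```text
time_s: 5.15
tool_pos: [0.5838, 0.0523, 0.0997]
tool_rot: [-179.9, 0.0, 88.9]
force: [-5.9, 0.7, 5.0]
grip_width: 0.0181
```

Width 18 mm on an 11 mm wing is more than expected, so I'm looking.

```bash
python3 - <<'E'
from h import *
c=env.read_camera("wrist")
o=env.get_obs(); print(o["tool_pos"],o["tool_rot"],o["force"],o["wrist_torque"])
crop(c,150,160,360,300,3.8,"pics/w7z.png")
c=env.read_camera("scene"); crop(c,190,160,270,220,9,"pics/s7.png")
E
```

```text
[0.58380784 0.05222968 0.09974264] [-1.79889440e+02  3.30027590e-02  8.89327606e+01] [-5.48243941  0.23709682  5.30910969] [-0.0537644   1.23625721 -0.02570636]
```

View pics/w7z.png

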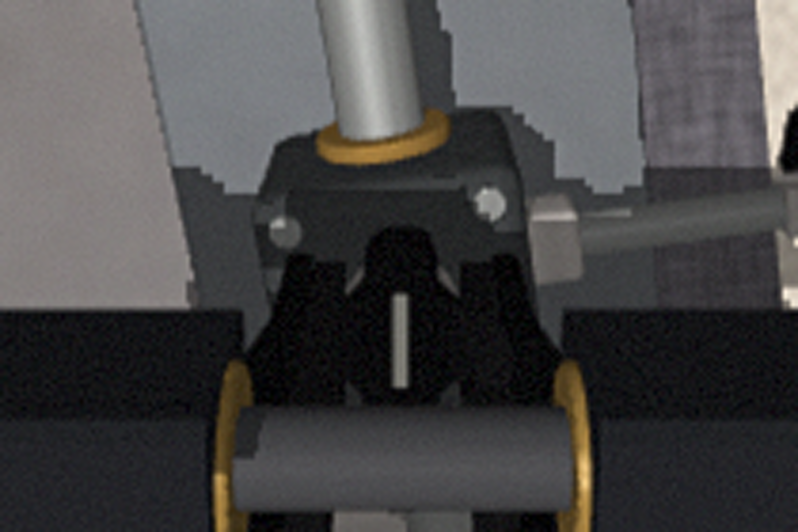

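View pics/s7.png

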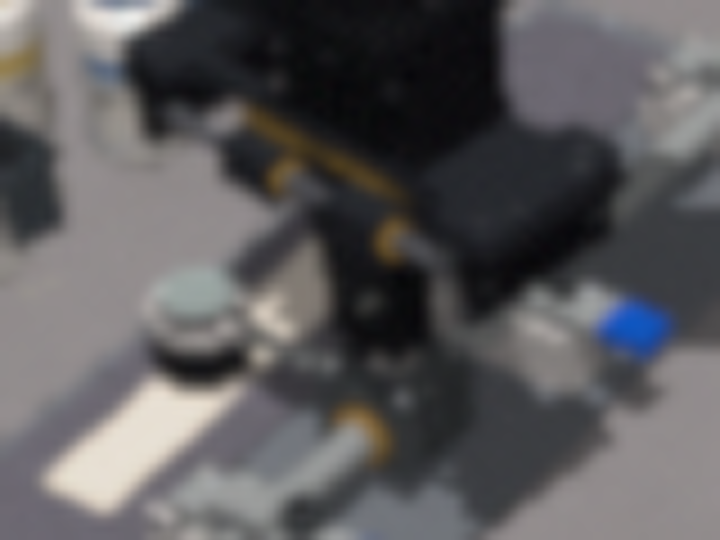

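The tips seem to be on the knob's round base, which is about 23 mm across, and are pushed up by it. I'll open, rise 6 mm and grip again.

```bash
python3 -m creep '[{"tx":0,"ty":0,"tz":0,"rx":0,"ry":0,"rz":0},{"tx":0,"ty":0.001,"tz":-0.003,"rx":0,"ry":0,"rz":0},{"tx":0,"ty":0,"tz":-0.003,"rx":0,"ry":0,"rz":0}]' 0.05 50;  python3 -m creep '[{"tx":0,"ty":0,"tz":0,"rx":0,"ry":0,"rz":0},{"tx":0,"ty":0,"tz":0,"rx":0,"ry":0,"rz":0},{"tx":0,"ty":0,"tz":0,"rx":0,"ry":0,"rz":0},{"tx":0,"ty":0,"tz":0,"rx":0,"ry":0,"rz":0},{"tx":0,"ty":0,"tz":0,"rx":0,"ry":0,"rz":0},{"tx":0,"ty":0,"tz":0,"rx":0,"ry":0,"rz":0}]' 0 50
```

```text
time_s: 5.62
tool_pos: [0.5865, 0.0521, 0.1058]
tool_rot: [179.9, -0.0, 88.9]
force: [-0.2, 0.4, -0.0]
grip_width: 0.0402
time_s: 6.38
tool_pos: [0.5838, 0.0522, 0.1052]
tool_rot: [-179.7, 0.1, 88.9]
force: [-5.9, -0.1, 4.4]
grip_width: 0.0106
```

```bash
python3 -m creep '[{"tx":0,"ty":-0.002,"tz":0,"rx":0,"ry":0,"rz":0},{"tx":0,"ty":0,"tz":0,"rx":0,"ry":0,"rz":7},{"tx":0,"ty":0,"tz":0,"rx":0,"ry":0,"rz":7},{"tx":0,"ty":0,"tz":0,"rx":0,"ry":0,"rz":7},{"tx":0,"ty":0,"tz":0,"rx":0,"ry":0,"rz":7},{"tx":0,"ty":0,"tz":0,"rx":0,"ry":0,"rz":7},{"tx":0,"ty":0,"tz":0,"rx":0,"ry":0,"rz":7}]' 0 50
```

```text
time_s: 7.25
tool_pos: [0.5858, 0.0512, 0.1053]
tool_rot: [179.8, -0.2, 46.7]
force: [6.9, -2.3, -6.8]
grip_width: 0.0106
```

```bash
python3 -m creep '[{"tx":0,"ty":0,"tz":0,"rx":0,"ry":0,"rz":7},{"tx":0,"ty":0,"tz":0,"rx":0,"ry":0,"rz":7},{"tx":0,"ty":0,"tz":0,"rx":0,"ry":0,"rz":7},{"tx":0,"ty":0,"tz":0,"rx":0,"ry":0,"rz":7},{"tx":0,"ty":0,"tz":0,"rx":0,"ry":0,"rz":6},{"tx":0,"ty":0,"tz":0,"rx":0,"ry":0,"rz":2},{"tx":0,"ty":0,"tz":0,"rx":0,"ry":0,"rz":0},{"tx":0,"ty":0,"tz":0,"rx":0,"ry":0,"rz":0}]' 0 50; python3 - <<'E'
from h import *
o=env.get_obs(); print(o["tool_pos"],o["tool_rot"],o["force"],o["wrist_torque"],o["qpos"])
E
```

```text
time_s: 8.25
tool_pos: [0.5867, 0.0507, 0.1054]
tool_rot: [179.8, -0.4, 11.0]
force: [7.1, -2.9, -8.9]
grip_width: 0.0105
[0.58671969 0.05066358 0.10538123] [179.8347535   -0.37278548  11.00515373] [ 7.13214772 -2.90765203 -8.91430678] [-0.60127171 -1.70685503  0.69145983] [ 13.50379299  18.92622374 -24.87087311 101.08687007   9.10681024
  61.55943438 -93.48259932]
```

The jaws turned to yaw 11°, past the expected stop at 14°, with 0.7 N·m resisting, so the knob is at its stop. I'll release, rise and look.

```bash
python3 -m creep '[{"tx":0,"ty":0,"tz":0,"rx":0,"ry":0,"rz":0},{"tx":0,"ty":0,"tz":0,"rx":0,"ry":0,"rz":0},{"tx":0,"ty":0,"tz":0,"rx":0,"ry":0,"rz":0},{"tx":0,"ty":0,"tz":-0.03,"rx":0,"ry":0,"rz":0},{"tx":-0.01,"ty":0.02,"tz":-0.05,"rx":0,"ry":0,"rz":2},{"tx":-0.01,"ty":0.06,"tz":-0.02,"rx":0,"ry":0,"rz":1.5},{"tx":0,"ty":0,"tz":0,"rx":0,"ry":0,"rz":0},{"tx":0,"ty":0,"tz":0,"rx":0,"ry":0,"rz":0}]' 0.05 20; python3 - <<'E'
from h import *
o=env.get_obs(); print(o["tool_pos"],o["tool_rot"],o["force"])
c=env.read_camera("wrist"); cv2.imwrite("pics/w8.png",c["pixels"][:,:,::-1])
c2=env.read_camera("top"); crop(c2,195,130,325,210,6,"pics/t8.png")
for ce,s in blobs(c,(108,150,60),(128,255,255),30): print(np.round(ce,1),s,np.round(ray(c,*ce,0.05),4))
E
```

```text
time_s: 9.25
tool_pos: [0.5769, -0.0284, 0.2049]
tool_rot: [-180.0, 0.0, 7.4]
force: [0.3, -0.1, -1.1]
grip_width: 0.05
[ 0.57685058 -0.02836438  0.20488357] [-1.79962426e+02  1.22285502e-02  7.40480184e+00] [ 0.26989511 -0.07652376 -1.08405952]
[101.6 223.2] [ 90 213  23  20 376] [0.5176 0.1263 0.05  ]
[260.5 223.5] [252 215  18  18 324] [ 0.5387 -0.039   0.05  ]
[419.5 223.4] [408 214  24  20 381] [ 0.5604 -0.2045  0.05  ]
```

View pics/w8.png

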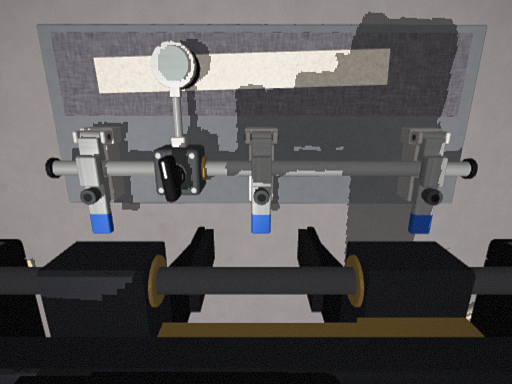

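The wrist view shows all three tabs in row 223, at columns 102, 260 and 420. Bolt heads are at (91,196), (261,197) and (433,197), and the wing stands across the bar at (168,177). I check the wing angle and head b.

```bash
python3 - <<'E'
from h import *
c=env.read_camera("wrist")
o=env.get_obs(); print(o["tool_pos"],o["tool_rot"],o["force"])
crop(c,140,130,300,240,5,"pics/w9.png")
for u,v in [(91,196),(261,197),(433,197)]: print(ray(c,u,v,.064))
E
```

```text
[ 0.57668565 -0.02690102  0.2043166 ] [-1.79947992e+02  7.07303623e-02  7.57899627e+00] [-0.41053724  0.0051095  -0.34194735]
[0.55111168 0.13008481 0.064     ]
[ 0.5718279  -0.03331132  0.064     ]
[ 0.59383539 -0.19871273  0.064     ]
```

View pics/w9.png

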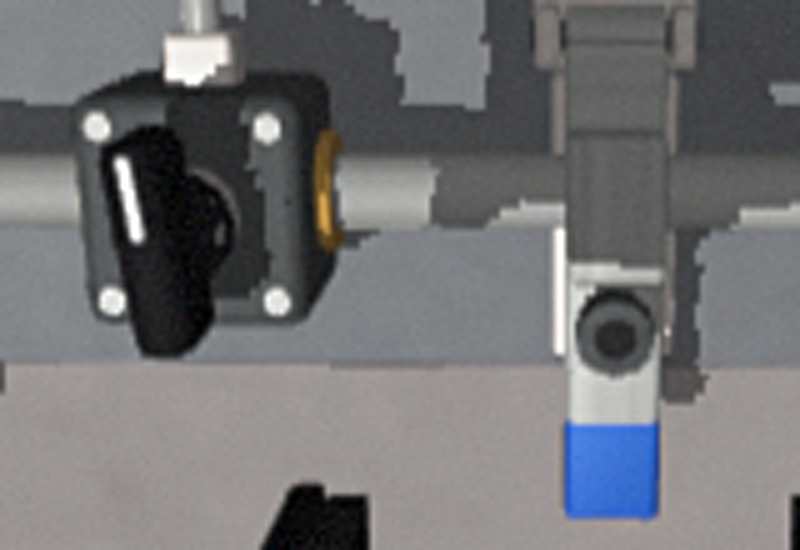

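The white pointer leans 11° from square to the bar, so the knob is at about 1.38 rad and locked. Next I close the fingers and tap bolt b.

```bash
python3 -m creep '[{"tx":-0.0056,"ty":0.0065,"tz":0.02,"rx":0,"ry":0,"rz":0},{"tx":0,"ty":0,"tz":0.02,"rx":0,"ry":0,"rz":0},{"tx":0,"ty":0,"tz":0.02,"rx":0,"ry":0,"rz":0},{"tx":0,"ty":0,"tz":0.02,"rx":0,"ry":0,"rz":0},{"tx":0,"ty":0,"tz":0.015,"rx":0,"ry":0,"rz":0},{"tx":0,"ty":0,"tz":0.01,"rx":0,"ry":0,"rz":0},{"tx":0,"ty":0,"tz":0.004,"rx":0,"ry":0,"rz":0},{"tx":0,"ty":0,"tz":0,"rx":0,"ry":0,"rz":0},{"tx":0,"ty":0,"tz":0,"rx":0,"ry":0,"rz":0}]' 0 20
python3 - <<'E'
from h import *
o=env.get_obs(); print(o["tool_pos"],o["tool_rot"],o["force"],o["grip_width"])
E
```

```text
time_s: 10.52
tool_pos: [0.5729, -0.0359, 0.0967]
tool_rot: [180.0, -0.1, 7.4]
force: [0.1, -0.2, -0.1]
grip_width: 0.0007
[ 0.57292047 -0.03592639  0.09674589] [ 1.79978179e+02 -6.99625904e-02  7.42372967e+00] [ 0.13909937 -0.19637446 -0.14484757] 0.0007144078783094415
```

```bash
python3 -m creep '[{"tx":0,"ty":0,"tz":0.004,"rx":0,"ry":0,"rz":0},{"tx":0,"ty":0,"tz":0.003,"rx":0,"ry":0,"rz":0},{"tx":0,"ty":0,"tz":0,"rx":0,"ry":0,"rz":0}]'
python3 -m creep '[{"tx":0,"ty":0,"tz":0.002,"rx":0,"ry":0,"rz":0},{"tx":0,"ty":0,"tz":0,"rx":0,"ry":0,"rz":0}]'
python3 -m creep '[{"tx":0,"ty":0,"tz":0.002,"rx":0,"ry":0,"rz":0},{"tx":0,"ty":0,"tz":0,"rx":0,"ry":0,"rz":0}]'
python3 -m creep '[{"tx":0,"ty":0,"tz":0.002,"rx":0,"ry":0,"rz":0},{"tx":0,"ty":0,"tz":0,"rx":0,"ry":0,"rz":0}]'
```

```text
time_s: 10.9
tool_pos: [0.5725, -0.0359, 0.0895]
tool_rot: [180.0, -0.0, 7.4]
force: [-1.5, -0.3, 3.0]
grip_width: 0.0003
time_s: 11.15
tool_pos: [0.5726, -0.036, 0.0893]
tool_rot: [179.9, -0.0, 7.4]
force: [-5.9, -0.6, 14.1]
grip_width: 0.0003
time_s: 11.4
tool_pos: [0.5728, -0.0359, 0.0891]
tool_rot: [179.9, -0.0, 7.4]
force: [-10.4, -1.2, 25.5]
grip_width: 0.0007
time_s: 11.65
tool_pos: [0.5729, -0.0359, 0.089]
tool_rot: [179.9, -0.0, 7.4]
force: [-14.4, -0.4, 36.3]
grip_width: 0.0003
```

Bolt b is rigid: 36 N and no sink. On to c.

```bash
python3 -m creep '[{"tx":0,"ty":0,"tz":-0.025,"rx":0,"ry":0,"rz":0},{"tx":0,"ty":0.045,"tz":-0.01,"rx":0,"ry":0,"rz":0},{"tx":0,"ty":0.06,"tz":0,"rx":0,"ry":0,"rz":0},{"tx":0,"ty":0.045,"tz":0,"rx":0,"ry":0,"rz":0},{"tx":0,"ty":0.019,"tz":0.01,"rx":0,"ry":0,"rz":0},{"tx":0,"ty":0,"tz":0.01,"rx":0,"ry":0,"rz":0},{"tx":0,"ty":0,"tz":0,"rx":0,"ry":0,"rz":0},{"tx":0,"ty":0,"tz":0,"rx":0,"ry":0,"rz":0}]'
python3 - <<'E'
from h import *
c=env.read_camera("wrist")
o=env.get_obs(); print(o["tool_pos"],o["tool_rot"],o["force"],o["grip_width"])
cv2.imwrite("pics/w10.png",c["pixels"][:,:,::-1])
for ce,s in blobs(c,(108,150,60),(128,255,255),30): print(np.round(ce,1),s,np.round(ray(c,*ce,0.05),4))
E
```

```text
time_s: 12.65
tool_pos: [0.5946, -0.2008, 0.098]
tool_rot: [-179.9, -0.0, 7.6]
force: [0.6, 0.1, 0.7]
grip_width: 0.0002
[ 0.59473306 -0.20130311  0.09835208] [-1.79974526e+02 -2.91550243e-02  7.59547699e+00] [ 0.19665101 -0.14231725  0.44769247] 0.0005192414321782313
[ 33. 263.] [ 27 258  12   9  72] [ 0.55   -0.0517  0.05  ]
```

View pics/w10.png

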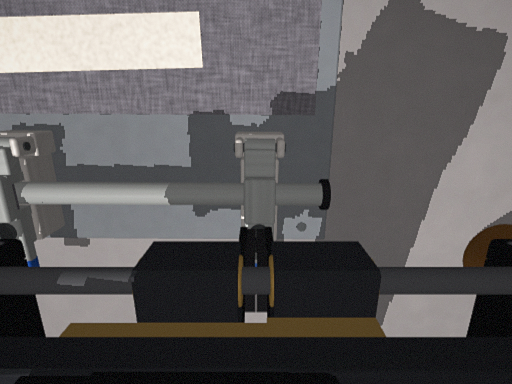

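The fingers at column 257 are lined up with strap c at column 260. Pressing.

```bash
python3 -m creep '[{"tx":0,"ty":0.001,"tz":0.005,"rx":0,"ry":0,"rz":0},{"tx":0,"ty":0,"tz":0.004,"rx":0,"ry":0,"rz":0},{"tx":0,"ty":0,"tz":0,"rx":0,"ry":0,"rz":0}]'
python3 -m creep '[{"tx":0,"ty":0,"tz":0.002,"rx":0,"ry":0,"rz":0},{"tx":0,"ty":0,"tz":0,"rx":0,"ry":0,"rz":0}]'
python3 -m creep '[{"tx":0,"ty":0,"tz":0.002,"rx":0,"ry":0,"rz":0},{"tx":0,"ty":0,"tz":0,"rx":0,"ry":0,"rz":0}]'
```

```text
time_s: 13.08
tool_pos: [0.5946, -0.2043, 0.0895]
tool_rot: [180.0, -0.0, 7.4]
force: [-0.4, 0.1, 3.1]
grip_width: 0.0005
time_s: 13.32
tool_pos: [0.5946, -0.2044, 0.0893]
tool_rot: [180.0, -0.0, 7.4]
force: [-4.7, 0.7, 12.4]
grip_width: 0.0003
time_s: 13.58
tool_pos: [0.5948, -0.2044, 0.0892]
tool_rot: [179.9, -0.0, 7.4]
force: [-7.5, 3.1, 22.0]
grip_width: 0.0003
```

Bolt c is rigid too, so a should be the loose one. I'll go there, passing over the knob.

```bash
python3 -m creep '[{"tx":0,"ty":0,"tz":-0.03,"rx":0,"ry":0,"rz":0},{"tx":0,"ty":-0.03,"tz":-0.04,"rx":0,"ry":0,"rz":0},{"tx":0,"ty":-0.055,"tz":0,"rx":0,"ry":0,"rz":0},{"tx":0,"ty":-0.055,"tz":0,"rx":0,"ry":0,"rz":0},{"tx":0,"ty":-0.055,"tz":0,"rx":0,"ry":0,"rz":0},{"tx":0,"ty":-0.055,"tz":0,"rx":0,"ry":0,"rz":0},{"tx":0,"ty":-0.055,"tz":0,"rx":0,"ry":0,"rz":0},{"tx":0,"ty":-0.03,"tz":0.005,"rx":0,"ry":0,"rz":0},{"tx":0,"ty":-0.006,"tz":0.025,"rx":0,"ry":0,"rz":0},{"tx":0,"ty":0,"tz":0.025,"rx":0,"ry":0,"rz":0},{"tx":0,"ty":0,"tz":0,"rx":0,"ry":0,"rz":0},{"tx":0,"ty":0,"tz":0,"rx":0,"ry":0,"rz":0}]'
python3 - <<'E'
from h import *
c=env.read_camera("wrist")
o=env.get_obs(); print(o["tool_pos"],o["tool_rot"],o["force"],o["grip_width"])
cv2.imwrite("pics/w11.png",c["pixels"][:,:,::-1])
E
```

```text
time_s: 15.08
tool_pos: [0.5508, 0.1337, 0.1008]
tool_rot: [-180.0, -0.1, 7.4]
force: [0.1, -0.1, 0.0]
grip_width: 0.0003
[0.55113173 0.13368728 0.10115365] [-1.79995277e+02 -1.03473944e-01  7.40121084e+00] [ 0.09531838  0.66798023 -0.23872935] -8.769106959054338e-05
```

View pics/w11.png

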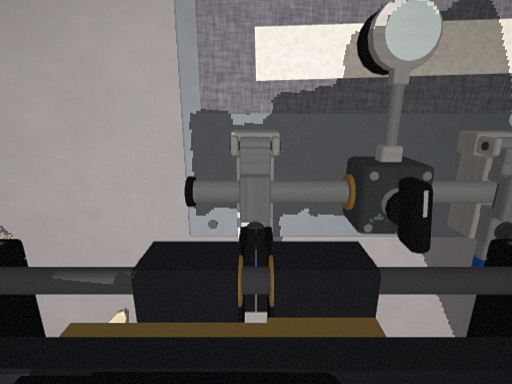

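The fingers at column 257 are lined up with strap a, and the wing at (415,215) still stands across the bar. Pressing.

```bash
python3 -m creep '[{"tx":0,"ty":0,"tz":0.006,"rx":0,"ry":0,"rz":0},{"tx":0,"ty":0,"tz":0.005,"rx":0,"ry":0,"rz":0},{"tx":0,"ty":0,"tz":0,"rx":0,"ry":0,"rz":0}]'
python3 -m creep '[{"tx":0,"ty":0,"tz":0.003,"rx":0,"ry":0,"rz":0},{"tx":0,"ty":0,"tz":0,"rx":0,"ry":0,"rz":0}]'
python3 -m creep '[{"tx":0,"ty":0,"tz":0.003,"rx":0,"ry":0,"rz":0},{"tx":0,"ty":0,"tz":0,"rx":0,"ry":0,"rz":0}]'
python3 -m creep '[{"tx":0,"ty":0,"tz":0.002,"rx":0,"ry":0,"rz":0},{"tx":0,"ty":0,"tz":0,"rx":0,"ry":0,"rz":0},{"tx":0,"ty":0,"tz":0,"rx":0,"ry":0,"rz":0}]'
```

```text
time_s: 15.5
tool_pos: [0.5503, 0.1335, 0.0889]
tool_rot: [180.0, 0.0, 7.4]
force: [-0.5, -0.2, 0.4]
grip_width: 0.0001
time_s: 15.75
tool_pos: [0.5504, 0.1336, 0.0861]
tool_rot: [180.0, -0.0, 7.4]
force: [-0.5, -0.3, 2.7]
grip_width: 0.0005
time_s: 16.0
tool_pos: [0.5504, 0.1337, 0.0836]
tool_rot: [180.0, -0.0, 7.4]
force: [-2.3, -1.1, 5.7]
grip_width: 0.0006
time_s: 16.38
tool_pos: [0.5503, 0.1337, 0.0828]
tool_rot: [179.9, 0.0, 7.4]
force: [-5.0, -1.2, 13.0]
grip_width: 0.0005
```

Bolt a sinks about 5 mm under roughly 2–3 N and then stops, so it is the loose one. Next I go to its tab: up, 32 mm back, down, and pinch.

```bash
python3 -m creep '[{"tx":0,"ty":0,"tz":-0.03,"rx":0,"ry":0,"rz":0},{"tx":-0.015,"ty":0,"tz":-0.01,"rx":0,"ry":0,"rz":0},{"tx":-0.017,"ty":0,"tz":0,"rx":0,"ry":0,"rz":0},{"tx":0,"ty":0,"tz":0,"rx":0,"ry":0,"rz":0},{"tx":0,"ty":0,"tz":0,"rx":0,"ry":0,"rz":0},{"tx":0,"ty":0,"tz":0,"rx":0,"ry":0,"rz":0}]' 0.05 20
python3 - <<'E'
from h import *
c=env.read_camera("wrist")
o=env.get_obs(); print(o["tool_pos"],o["tool_rot"],o["force"],o["grip_width"])
cv2.imwrite("pics/w12.png",c["pixels"][:,:,::-1])
E
```

```text
time_s: 17.12
tool_pos: [0.519, 0.1296, 0.1208]
tool_rot: [-180.0, 0.0, 7.4]
force: [0.3, 0.1, -0.8]
grip_width: 0.048
[0.51894607 0.12963226 0.12077896] [-1.79982928e+02  1.24932199e-02  7.42301450e+00] [-0.8315902  -0.16187814  1.02791153] 0.04826241721360935
```

View pics/w12.png

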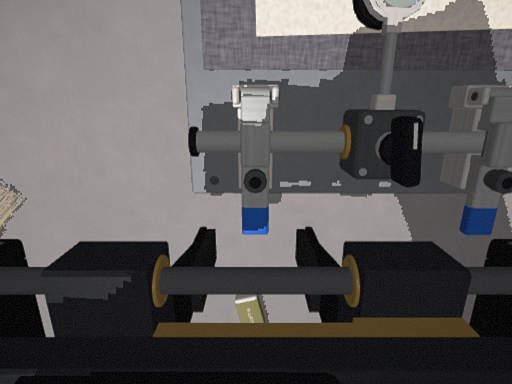

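Tab a at (255,220) lies midway between the fingers. I'll go down and pinch.

```bash
python3 -m creep '[{"tx":0,"ty":0,"tz":0.03,"rx":0,"ry":0,"rz":0},{"tx":0,"ty":0,"tz":0.02,"rx":0,"ry":0,"rz":0},{"tx":0,"ty":0,"tz":0.01,"rx":0,"ry":0,"rz":0},{"tx":0,"ty":0,"tz":0,"rx":0,"ry":0,"rz":0},{"tx":0,"ty":0,"tz":0,"rx":0,"ry":0,"rz":0}]' 0.05 20
python3 -m creep '[{"tx":0,"ty":0,"tz":0,"rx":0,"ry":0,"rz":0},{"tx":0,"ty":0,"tz":0,"rx":0,"ry":0,"rz":0},{"tx":0,"ty":0,"tz":0,"rx":0,"ry":0,"rz":0},{"tx":0,"ty":0,"tz":0,"rx":0,"ry":0,"rz":0},{"tx":0,"ty":0,"tz":0,"rx":0,"ry":0,"rz":0}]' 0 20
```

```text
time_s: 17.8
tool_pos: [0.5193, 0.1298, 0.0618]
tool_rot: [-180.0, -0.1, 7.4]
force: [0.2, 0.5, -0.0]
grip_width: 0.0502
time_s: 18.42
tool_pos: [0.5185, 0.13, 0.0611]
tool_rot: [-180.0, -0.0, 7.4]
force: [-0.7, 0.7, 0.1]
grip_width: 0.0196
```

The pinch is on the tab at 19.6 mm. I'll lift along the hinge arc (r = 87 mm), checking early.

```bash
python3 -m creep '[{"tx":0.001,"ty":0,"tz":-0.0086,"rx":0,"ry":0,"rz":0},{"tx":0.002,"ty":0,"tz":-0.0085,"rx":0,"ry":0,"rz":0},{"tx":0.003,"ty":0,"tz":-0.0083,"rx":0,"ry":0,"rz":0},{"tx":0,"ty":0,"tz":0,"rx":0,"ry":0,"rz":0}]' 0 20
python3 - <<'E'
from h import *
c=env.read_camera("scene"); crop(c,180,150,280,240,7,"pics/s13.png")
o=env.get_obs(); print(o["tool_pos"],o["tool_rot"],o["force"],o["grip_width"])
E
```

```text
time_s: 18.92
tool_pos: [0.5244, 0.1307, 0.0871]
tool_rot: [-180.0, 0.0, 7.4]
force: [-0.3, 3.4, -1.2]
grip_width: 0.0199
[0.52428645 0.13071408 0.08674682] [-1.79986282e+02  1.69665879e-02  7.44481443e+00] [-0.90929231  2.23520665 -0.42144722] 0.019623087614133665
```

View pics/s13.png

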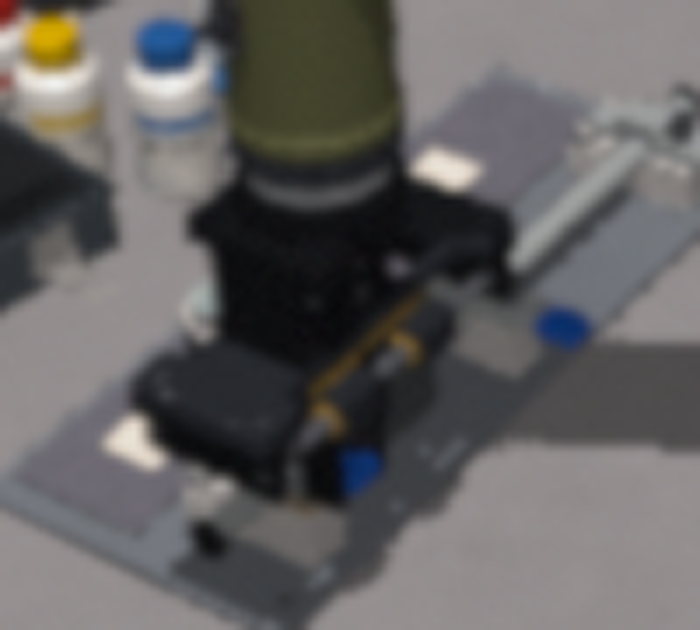

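The blue tab at crop (362,470) is rising with the fingers. Continuing the arc.

```bash
python3 -m creep '[{"tx":0.0037,"ty":0,"tz":-0.008,"rx":0,"ry":0,"rz":0},{"tx":0.0044,"ty":0,"tz":-0.0075,"rx":0,"ry":0,"rz":0},{"tx":0.0052,"ty":0,"tz":-0.007,"rx":0,"ry":0,"rz":0},{"tx":0.0059,"ty":0,"tz":-0.0065,"rx":0,"ry":0,"rz":0},{"tx":0.0065,"ty":0,"tz":-0.0058,"rx":0,"ry":0,"rz":0},{"tx":0.007,"ty":0,"tz":-0.0052,"rx":0,"ry":0,"rz":0},{"tx":0.002,"ty":0,"tz":-0.001,"rx":0,"ry":0,"rz":0},{"tx":0,"ty":0,"tz":0,"rx":0,"ry":0,"rz":0},{"tx":0,"ty":0,"tz":0,"rx":0,"ry":0,"rz":0},{"tx":0,"ty":0,"tz":0,"rx":0,"ry":0,"rz":0}]' 0 20
python3 - <<'E'
from h import *
c=env.read_camera("scene"); crop(c,180,150,280,240,7,"pics/s14.png")
c=env.read_camera("wrist"); cv2.imwrite("pics/w14.png",c["pixels"][:,:,::-1])
o=env.get_obs(); print(o["tool_pos"],o["tool_rot"],o["force"],o["grip_width"])
E
```

```text
time_s: 20.23
tool_pos: [0.5589, 0.1351, 0.1279]
tool_rot: [-180.0, 0.0, 7.4]
force: [-4.4, 3.7, 0.5]
grip_width: 0.0195
[0.55888448 0.13510368 0.12792077] [-1.79995643e+02  1.37846675e-02  7.44278066e+00] [-3.67009372  4.25188536  0.93494059] 0.019895639761685877
```

View pics/s14.png

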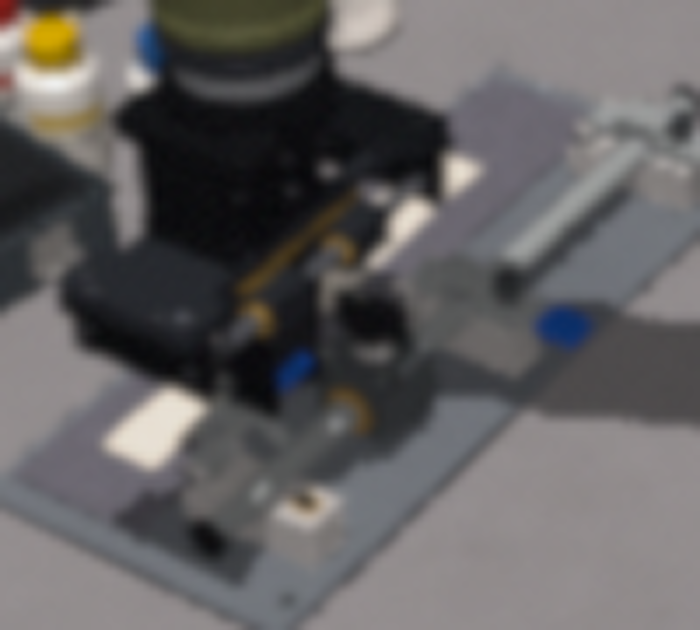

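View pics/w14.png

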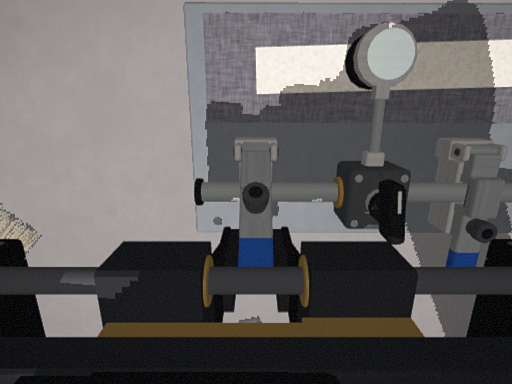

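Clamp a's block is bare, its blue tab stands up between the fingers, and the wing at (390,210) is still across the bar. From the tool's travel, the cap is at about 0.92 rad (53°). One last check for rest, the angle and the bystanders, then I hand in.

```bash
python3 -m creep '[{"tx":0,"ty":0,"tz":0,"rx":0,"ry":0,"rz":0},{"tx":0,"ty":0,"tz":0,"rx":0,"ry":0,"rz":0},{"tx":0,"ty":0,"tz":0,"rx":0,"ry":0,"rz":0},{"tx":0,"ty":0,"tz":0,"rx":0,"ry":0,"rz":0}]' 0 20
python3 - <<'E'
from h import *
old={n:cv2.imread(f"pics/{n}0.png")[:,:,::-1] for n in("scene","top")}
t=env.read_camera("top"); s=env.read_camera("scene")
cv2.imwrite("pics/t15.png",t["pixels"][:,:,::-1])
for n,c,boxes in [("top",t,{"brush":(130,198,172,250),"eraser":(215,222,235,242),"weight":(134,176,156,200),"bottle":(352,165,382,192)}),("scene",s,{"brush":(168,270,202,330),"eraser":(250,236,276,256),"weight":(134,262,162,288),"bottle":(300,118,326,164)})]:
    for k,(a,b,d,e) in boxes.items():
        A=old[n][b:e,a:d].astype(np.float32).mean(2);B=c["pixels"][b:e,a:d].astype(np.float32).mean(2)
        print(n,k,"shift px",np.round(cv2.phaseCorrelate(A,B)[0],2),"diff",round(float(abs(A-B).mean()),1))
o=env.get_obs(); print(o["tool_pos"],o["force"],o["grip_width"],o["joint_velocities"].round(2),o["time_s"])
E
```

```text
time_s: 20.82
tool_pos: [0.5589, 0.1351, 0.1279]
tool_rot: [-180.0, 0.0, 7.4]
force: [-4.2, 3.6, 0.9]
grip_width: 0.0198
top brush shift px [0.51 0.  ] diff 8.3
top eraser shift px [ 6.78 -3.73] diff 58.8
top weight shift px [-0.12 -0.  ] diff 7.8
top bottle shift px [0.04 0.48] diff 6.3
scene brush shift px [ 0.06 -0.03] diff 14.3
scene eraser shift px [ 0.36 -0.08] diff 14.5
scene weight shift px [-0.04  0.47] diff 13.3
scene bottle shift px [ 0.49 -0.01] diff 10.4
[0.55888096 0.13508033 0.12790825] [-3.32332554  4.53743503  1.45376851] 0.019451911890371924 [ 0.04  0.01  0.07  0.04  0.06  0.06 -0.11] 20.925
```

```bash
python3 - <<'E'
from cell import env
print(env.sign_off())
E
```

```text
the job is handed in; nothing more can be done
None
```

The loose bolt is the left one, a. Its cap is being held open at about 0.92 rad (53°), and I handed the job in at about 21 s of the 58 s.

**What I did**
- **Carriage lock:** I turned the carriage knob clockwise to its stop. The first pinch landed on the knob's round base, so I opened, rose 6 mm and gripped the wing again.
- **Finding the bolt:** I tapped b, which stayed rigid at 36 N, then c, rigid at 22 N. Bolt a sank about 5 mm under roughly 2–3 N.
- **Lifting the cap:** I pinched the blue tab of cap a and lifted it along its hinge arc.

**Last checks**
- **Cap and grip:** The 0.92 rad comes from how far the tool travelled, not from a direct measurement. The arm was at rest with the grip at 19.5–19.8 mm on the 20 mm tab, and the wrist picture showed the tab between the fingers.
- **Knob:** I measured it at about 1.38 rad in a wrist picture after release. It still looked square across the bar at the end.
- **Bystanders:** None had shifted by more than about half a pixel. The top-view check of the eraser disagreed (7 px), which I put down to the arm blocking that view, as the scene camera showed it unmoved.
- **Carriage:** I did not measure its final position against the start; it looked in place in the last wrist picture.

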